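# Shut the kit drawer and open the bottle's push-and-turn safety cap

## Robot

A 6-joint arm with a two-finger parallel gripper is mounted at the origin on a cart in front of the work surface, level with it; the furniture and walls round the work are solid. World frame = base frame: x ahead of the robot, y to its left, z up, the work surface at z = 0. Lengths are in mm, angles in rad, forces in N, time in s.
With the tool pointing down it reaches from about 275 to 750 mm from the base axis. Payload 10.2 kg.
Tool frame: the origin (TCP) lies on the centre line of the jaws, within the pads' length; the fingertips stand 25 mm ahead of it and the grasp point (between the pads) lies 6 mm ahead of it; z points along the fingers, y is the line along which they close (so a half turn about z gives the same grasp; the last joint's range is limited). The gripper opens to 88 mm and grips with 3 to 60 N. Pads are 18 mm wide; open, the fingers measure 123 mm over their backs; the gripper's body (75 mm by 187 mm) begins 45 mm behind the grasp point.
Start: joints at [-1.501, 0.313, 1.498, -0, 1.331, -0.223], TCP at [151.52, -502.666, 263.72] pointing down, gripper open.
Joint ranges: [-2.94, 2.94], [-0.97, 2.17], [0.19, 2.56], [-1.23, 4.37], [0.02, 3.11], [-2.88, 2.88]. Speed limits (rad/s): [2.39, 2.39, 3.01, 3.14, 3.14, 3.14].

## Interface

Orientations are given as a unit quaternion [w, x, y, z].
In Python, from workcell import ctrl, imaging, masks_of gives the robot as it stands.
- The arm moves only by the shell command python3 -m inch 'ROWS'. ROWS is JSON, a list that holds one entry, the list of rows, each a list of 7 numbers: the opening, from -1 (shut) to 1 (fully open), then the shift along the tool's x, y, z each as a share of 50 mm, from -1 to 1, then the turn, a rotation vector about the tool's x, y, z each as a share of pi/2 rad, from -1 to 1. In form: [[[gripper, x, y, z, wx, wy, wz], ...]]. A call has 1 to 20 rows; each row shifts and turns the commanded pose from where the row before left it, along the tool's axes as they then stand; what a row does not reach is not made up. A row lasts 1/10 s, in which the tool goes at most 50 mm and 8.59 degrees, less where a joint would pass 70% of its speed; a pose out of reach is approached as far as the arm can. A call with a number of a shift or a turn outside -1 to 1 is refused whole. A call with a gripper value outside its range is refused whole. The fingers move at their own pace and stop on an object; the grip force is fixed at half the most. Time passes only in rows, so rows that do not move let the fingers close. It gives the time, the measured TCP pose, the force, the opening and the grip force at its end, in the units of the state.
- ctrl.sense(): the state, without advancing time (a new reading comes with each control period).
- imaging.camera(name): name is "scene" or "side" or "wrist"; returns a dict with "img" (480x640x3 uint8, blue, green, red), "K" (3x3 intrinsics, pixels), "eye" and "orientation" of the camera in the world; the wrist camera has in their place "T_tool_cam" (4x4, takes a point from camera to tool coordinates, whose origin is the TCP and whose axes are the flange's). Camera axes: x right, y up, looking along -z (the intrinsics and any distortion apply to the point x, -y, -z); pixel columns grow to the right and rows downward; lengths in mm; the calibration is good to about 2 mm. A picture is of the moment at which its call begins: read the wrist's pose just before it. There is no depth.
- ctrl.finish_job(): hands the job in; it is judged then, once.
Trained networks look in a picture, given as the dict that the camera call returned (one of the last four; its "shot" number tells which), for a name from the list of things; names that differ only in an ending like _2 or _b are one class to them, and where a whole thing is asked for, a point or a joint stands for the part that bears it (a point fixed in the world has none). Each returns a list of dicts, best first, with "conf" (0 to 1); they miss things now and then, are a little off and sometimes report something else, mostly with a low value. They report only what shows in the picture. A call takes as long as a camera call. They do not tell look-alikes from the thing itself.
- masks_of(picture, query): "mask" (480x640 bool, what is visible of it) and "box" ([left, top, right, bottom] in pixels, round what is visible of it).
The state is a dict: "t": time; "q": joint angles; "dq": joint speeds; "effort": joint torques, N m; "tool_pos": TCP position; "ee_rot": TCP orientation; "contact_force": force on the tool from outside, world axes, zero at the start; "wrist_torque": the same for the moment, N m; "opening": finger opening in mm; "grasp_force": force on a finger pad.
Only numpy, scipy, OpenCV 4.12 (cv2) and the standard library are available. Lean on these libraries where they do the work, as an engineer would, in place of code of your own. Each camera call takes 0.05 s, during which the arm holds its last target. There are 200 camera calls.

## Task

First push the open drawer of the low grey cabinet fully home, until it seats in its detent, so that nothing can drip into it. Then open the white bottle strapped on top of that cabinet: press its black push-and-turn safety cap down firmly, keep it pressed and twist it about a quarter turn anticlockwise (seen from above), then lift it straight off. Finish while still holding the cap level in the gripper, about 6 cm straight above the bottle's mouth, and leave the other things where they are.

Things in the scene. Friction and masses are not known exactly. Their poses are not given: they have to be found in the camera images.
- kit: low grey cabinet with one drawer, 200 (x, front to back) x 220 (y) x 80 mm high, fixed to the bench; origin under its centre, on the bench. Its front looks along its own -x, roughly towards the robot.
- kit_drawer0 (a joint): how far the drawer stands open, m: 0 = home against its stop. It slides along the cabinet's own x axis with about 1 N of friction. Over the last 13 mm it rides over a sprung detent (up to about 5 N more), which past 5 mm draws it home and holds it.
- kit_drawer0_handle (a point): middle of the drawer's steel bar handle: a round bar 11 mm thick and 120 mm long, level, across the drawer front (along the cabinet's y), 35 mm out from the front, 44 mm above the bench. With the drawer home it lies 135 mm in front (-x) of the cabinet's origin.
- bottle: white bottle 58 mm across, strapped on a 100 x 100 x 12 mm plywood base screwed on the cabinet's top: it neither moves nor turns. Origin under the base's centre, 80 mm above the bench; z up along the bottle's axis. Shoulder at z 88 to 111 mm; the 24 mm wide neck ends at z 137 mm and carries two bayonet hooks, 37 mm across.
- cap: black round ribbed safety cap, 50 mm across, 36 mm high, about 40 g, loose, locked on the bottle's neck by two inner lugs, with 2 mm of sideways play; origin at the centre of its underside, z up. Locked, its origin is 124 mm above the bottle's origin and its x axis lies along the bottle's x within 0.15 rad. While pressed, it comes free 45 to 130 degrees anticlockwise from there (80 is good).
- cap_top (a point): centre of the cap's flat top face (36 mm above its origin). Grip the cap across any diameter with the fingertips reaching about 23 mm below this face; the sides are clear all round.
- seal (a joint): travel of the sprung seal in the bottle's mouth, m: 0 with the cap locked, grows as the cap is pressed down, -0.003 when the cap is off. The cap cannot turn until it is pressed more than 5 mm (7 N at first, about 13 N at 9 mm, where it meets a hard stop); press 6 to 9 mm and keep pressing while turning.
- wax_tin: bystander: round flat tin 66 x 24 mm lying on the cabinet's top, to the left behind the bottle; origin under its centre
- black_tape: bystander: small roll of black tape 53 x 19 mm lying on the cabinet's top, to the right behind the bottle; origin under its centre
- glue_bottle: bystander: yellow glue bottle 62 mm across, 199 mm high, standing on the bench left of the cabinet; origin under its centre
- sanding_block: bystander: sanding block 62 x 112 x 32 mm on the bench to the right; origin under its centre
- masking_tape: bystander: roll of masking tape 104 x 25 mm on the bench to the left, near its front edge; origin under its centre
Not all that is in view belongs to the job. Several things have the shape of the cap; the one meant has the colours described above.

How it is judged (in metres and radians):
On the way, in this order (a step that is already met when the one before it is completed fails the run):
1. the drawer is fully home in its detent, the cap still locked (value of joint each of kit_drawer0, seal below 0.003 m and angle between the x axis of cap and the x axis of bottle, either way round below 0.4 rad), for 0.2 s.
2. the cap is pressed down past its lock (value of joint seal above 0.005 m and z of cap in the frame of bottle below 0.12 m), for 0.05 s.
3. the cap is twisted out of its lock while still on the neck (angle between the x axis of cap and the x axis of bottle, either way round above 0.6 rad and z of cap in the frame of bottle below 0.135 m), for 0.02 s.
At the end, for the whole second after the job is handed in: The drawer is home (within 3 mm); the cap is held still in the fingers, 35 to 110 mm above its seat on the bottle (60 asked), within 30 mm of the bottle's axis, level within 0.3 rad, not touching the bottle (value of joint kit_drawer0 below 0.003 m and z of cap in the frame of bottle between 0.159 and 0.234 m and horizontal distance between cap and bottle below 0.03 m and angle between cap's own z axis and vertical below 0.3 rad and contact force between the fingers and cap above 1 N and contact force between cap and bottle below 0.1 N and linear speed of cap below 0.03 m/s); the arm keeps its last pose, push and grip.
It fails at once if a bystander was pushed away or knocked over (moved more than 40 mm) (distance of any of wax_tin, black_tape, glue_bottle, sanding_block, masking_tape from where it was at the start of the episode above 0.04 m or angle between glue_bottle's own z axis and vertical above 0.6 rad).
It also fails if it takes over 58 s, if anything falls off the work surface, if the arm or the gripper's body presses on something with over 40 N, if the wrist force passes 120 N, or if a joint passes its speed limit or range.

## Working session

There is one attempt and no reset: what is moved stays moved. The work goes in short steps, Python scripts to look and compute and a shell command to move; the robot and the scene stay as the last step left them, time stands still between calls to the robot, and variables do not carry over. Pictures are saved under pics/ and viewed, at most 10 in all, crops included, and the job is handed in when it is done.

```bash
mkdir -p pics; ls
cat > h.py <<'E'
import numpy as np, cv2
from scipy.spatial.transform import Rotation as R
from workcell import ctrl, imaging, masks_of
def rot(q): q=np.array(q); return R.from_quat(q[[1,2,3,0]]) if q.shape==(4,) else R.from_matrix(q)
def pose(p,s=None):
    if 'T_tool_cam' in p:
        T=np.array(p['T_tool_cam']); A=rot(s['ee_rot']).as_matrix()
        return A@T[:3,:3], A@T[:3,3]+np.array(s['tool_pos'])
    return rot(p['orientation']).as_matrix(), np.array(p['eye'])
def ray(p,uv,s=None):
    A,e=pose(p,s); K=np.array(p['K']); 
    d=np.linalg.inv(K)@np.array([uv[0],uv[1],1.]); return e,A@(d*[1,-1,-1])
def onz(p,uv,z,s=None):
    e,d=ray(p,uv,s); return e+d*(z-e[2])/d[2]
def proj(p,X,s=None):
    A,e=pose(p,s); c=(A.T@(np.array(X)-e))*[1,-1,-1]; c=np.array(p['K'])@c; return c[:2]/c[2]
E
python3 - <<'E'
from h import *
s=ctrl.sense(); print(s)
for n in ['scene','side']:
    p=imaging.camera(n); cv2.imwrite(f'pics/{n}0.png',p['img']); print(n,{k:v for k,v in p.items() if k!='img'})
    for q in ['kit','kit_drawer0','bottle','cap','wax_tin','black_tape','glue_bottle']:
        for r in masks_of(p,q)[:3]: 
            m=r['mask']; v,u=np.nonzero(m); print(q,round(r['conf'],2),np.round(r['box']),u.mean().round(),v.mean().round())
E
```

```text
pics
{'t': 0.0, 'q': array([-1.50144202e+00,  3.13426375e-01,  1.49840869e+00, -1.31060832e-05,
        1.33101726e+00, -2.23403224e-01]), 'dq': array([ 1.17375746e-03, -1.73993236e-03,  9.81652311e-04, -8.77902093e-05,
        1.26697447e-04, -1.55197631e-03]), 'effort': array([ 2.61472514e-04, -4.02207041e+01, -2.52267838e+01,  6.94837491e-02,
        3.52675770e-02, -1.05357228e-04]), 'tool_pos': array([ 151.48047719, -502.4501057 ,  263.18383189]), 'ee_rot': array([-6.28456311e-04,  9.89305321e-01,  1.45858102e-01,  4.21189564e-05]), 'contact_force': array([0.52411934, 0.34686356, 0.44365608]), 'wrist_torque': array([ 0.04045086, -0.0123483 ,  0.03581297]), 'grasp_force': 0.0, 'opening': 88.34669229678359}
scene {'K': array([[467.57426731,   0.        , 313.71282936],
       [  0.        , 467.57426731, 238.6761803 ],
       [  0.        ,   0.        ,   1.        ]]), 'eye': array([ -57.00767472, -765.64849861, 1065.87748543]), 'orientation': array([ 0.85858369,  0.38163218, -0.13409837, -0.31497391]), 'shot': 1}
kit 0.92 [259. 216. 370. 298.] 312.0 259.0
kit_drawer0 0.85 [261.
[... 526 characters left out ...]
 array([416.39036215, 937.24012283, 823.00929591]), 'orientation': array([-0.07537336, -0.02970196,  0.46454985,  0.88183337]), 'shot': 2}
kit 0.65 [202. 326. 241. 411.] 222.0 372.0
kit 0.57 [218. 260. 356. 348.] 290.0 306.0
kit_drawer0 0.62 [304. 266. 361. 342.] 325.0 305.0
kit_drawer0 0.24 [219. 288. 251. 313.] 235.0 300.0
kit_drawer0 0.19 [235. 251. 254. 268.] 245.0 261.0
bottle 0.61 [252. 241. 309. 297.] 282.0 273.0
cap 0.77 [310. 254. 328. 272.] 320.0 261.0
cap 0.76 [269. 218. 292. 244.] 280.0 230.0
cap 0.48 [253. 250. 269. 256.] 261.0 253.0
wax_tin 0.59 [219. 288. 249. 312.] 235.0 300.0
black_tape 0.57 [237. 253. 255. 269.] 245.0 261.0
glue_bottle 0.79 [203. 326. 240. 412.] 222.0 372.0
```

Run:
```python
import cv2,numpy as np
a=cv2.imread('pics/scene0.png')[150:350,210:430]; b=cv2.imread('pics/side0.png')[200:400,190:410]
cv2.imwrite('pics/both.png',np.hstack([cv2.resize(x,(400,364),interpolation=cv2.INTER_CUBIC) for x in(a,b)]))
```

```text
(no output)
```

View pics/both.png

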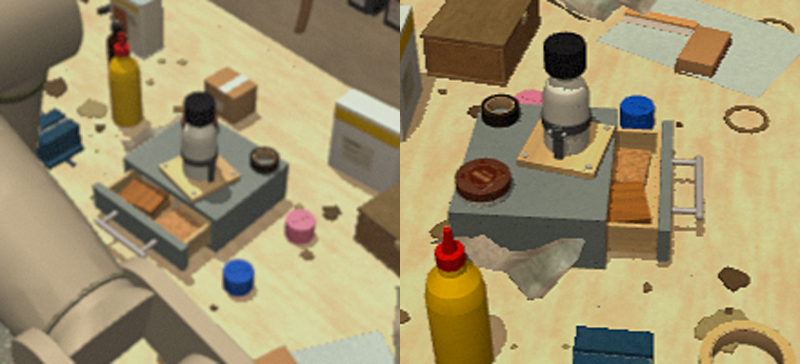

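View pics/scene0.png

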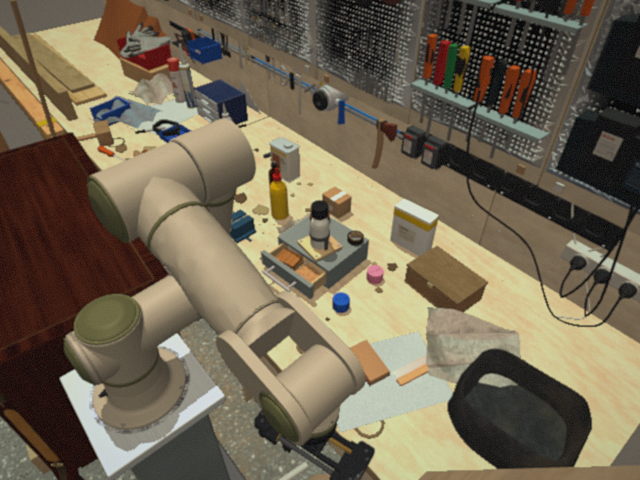

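The black cap on the white bottle (scene 319,210 / side 280,230) fits the description. The blue one (scene 340,303) and the pink one (374,274) lie on the bench and are the wrong colour. The enlarged crops confirm this. Next I'll fit the cabinet, handle and cap.

Run:
```python
from h import *
from scipy.optimize import least_squares
p=imaging.camera('scene'); q=imaging.camera('side')
obs=[(p,(277.7,238),(-100,110)),(p,(368.4,240.8),(100,-110)),(p,(326.6,271),(-100,-110)),
(q,(233,259),(100,-110)),(q,(217.5,318),(100,110)),(q,(302.8,322),(-100,110)),(q,(308,259),(-100,-110))]
for im,uv,l in obs: print(l,onz(im,uv,80).round(1))
def f(x):
    c,s=np.cos(x[2]),np.sin(x[2]); return np.concatenate([(onz(im,uv,80)[:2]-[x[0]+c*l[0]-s*l[1],x[1]+s*l[0]+c*l[1]]) for im,uv,l in obs])
r=least_squares(f,[500,-50,0]); print('kit',r.x,r.fun.round(1))
for im,a,b in[(p,(263.9,268.3),(296.9,288.6)),(q,(354.5,288),(354.5,318))]: print('handle',onz(im,a,44).round(1),onz(im,b,44).round(1))
def tri(a,b):
    A=[];B=[]
    for e,d in(a,b):
        d=d/np.linalg.norm(d);M=np.eye(3)-np.outer(d,d);A.append(M);B.append(M@e)
    return np.linalg.lstsq(np.vstack(A),np.hstack(B),rcond=None)[0]
for nm in['cap','bottle']:
    bx=[]
    for im,c in((p,(319,225)),(q,(280,245))):
        rs=[m for m in masks_of(im,nm)]
        m=min(rs,key=lambda m:abs((m['box'][0]+m['box'][2])/2-c[0])+.5*abs((m['box'][1]+m['box'][3])/2-c[1]))
        b=m['box']; bx.append(((b[0]+b[2])/2,(b[1]+b[3])/2)); print(nm,b)
    X=tri(ray(p,bx[0]),ray(q,bx[1])); print('tri',X.round(1),bx,proj(p,X),proj(q,X))
```

```text
(-100, 110) [548.9 147.1  80. ]
(100, -110) [755.6 -47.6  80. ]
(-100, -110) [571.2 -60.7  80. ]
(100, -110) [759.1 -28.5  80. ]
(100, 110) [730.7 179.9  80. ]
(-100, 110) [551.7 159.6  80. ]
(-100, -110) [578.7 -62.3  80. ]
kit [6.54606571e+02 5.83649191e+01 1.18535035e-01] [  6.6  -8.7 -11.4  -8.6   2.9   2.   -7.8  10.5 -10.2   0.4   9.4   3.9
  10.4   0.4]
handle [456.9  97.7  44. ] [482.  -31.9  44. ]
handle [457.4 -15.7  44. ] [447.4  88.8  44. ]
cap [310.7, 198.9, 330.6, 220.7]
cap [266.0, 218.4, 291.5, 243.1]
tri [628.8  34.1 219.3] [(320.65, 209.8), (278.75, 230.75)] [320.38039881 210.04887105] [278.36189665 230.45035908]
bottle [297.8, 219.9, 340.0, 262.0]
bottle [253.2, 241.4, 308.6, 299.0]
tri [623.3  30.7 106.9] [(318.9, 240.95), (280.9, 270.2)] [319.74656977 240.24339467] [282.10021766 271.03630922]
```

```bash
python3 -m inch '[[[-1,0.42,-0.49,0,0,0,0],[-1,0.42,-0.49,0,0,0,0],[-1,0.42,-0.49,0,0,0,0],[-1,0.42,-0.49,0,0,0,0],[-1,0.42,-0.49,0,0,0,0],[-1,0.42,-0.49,0,0,0,0],[-1,0.42,-0.49,0,0,0,0],[-1,0.42,-0.49,0,0,0,0],[-1,0.42,-0.49,0,0,0,0],[-1,0.42,-0.49,0,0,0,0],[-1,0.42,-0.49,0,0,0,0],[-1,0.42,-0.49,0,0,0,0],[-1,0.42,-0.49,0,0,0,0],[-1,0.42,-0.49,0,0,0,0],[-1,0.42,-0.49,0,0,0,0],[-1,0.42,-0.49,0,0,0,0],[-1,0.42,-0.49,0,0,0,0],[-1,0.42,-0.49,0,0,0,0],[-1,0,0,0,0,0,0.055],[-1,0,0,0,0,0,0.055]]]'
python3 - <<'E'
from h import *
s=ctrl.sense(); p=imaging.camera('wrist'); cv2.imwrite('pics/w1.png',p['img']); print(s['tool_pos'],s['ee_rot'],s['t'],p['T_tool_cam'])
q=imaging.camera('scene'); cv2.imwrite('pics/s1.png',q['img'])
for n in['kit_drawer0','cap','bottle']:
  for r in masks_of(p,n)[:2]: print(n,r['conf'],r['box'])
E
```

```text
t: 3.1
tool_pos: [386.2, 29.5, 263.7]
ee_rot: [-0.0, 0.998, 0.059, -0.0]
contact_force: [-0.0, -1.0, -0.4]
opening: 0.1
grasp_force: 0.0
[386.24128613  29.52416944 263.69091885] [-1.77547471e-05  9.98238112e-01  5.93352252e-02 -4.47159085e-05] 3.1 [[ 2.02963439e-04  9.57192696e-01  2.89451382e-01  7.52636642e+01]
 [ 9.99999847e-01 -4.51422372e-05 -5.51918556e-04  3.39814909e-01]
 [-5.15225927e-04  2.89451450e-01 -9.57192558e-01 -1.22459745e+02]
 [ 0.00000000e+00  0.00000000e+00  0.00000000e+00  1.00000000e+00]]
kit_drawer0 0.81 [182.8, 2.7, 477.8, 147.7]
cap 0.74 [509.3, 1.0, 597.6, 65.3]
```

View pics/w1.png

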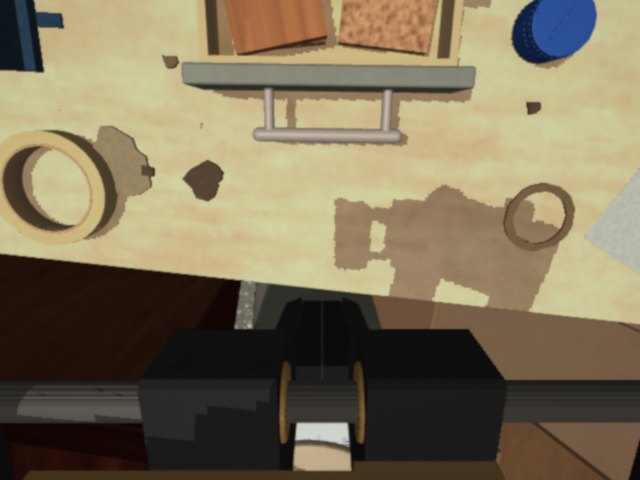

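Wrist view: the handle bar runs from (254,134) to (402,137), parallel to the drawer front at row ~65. The masking tape is off to the left, clear of the path.

Run:
```python
from h import *
s=ctrl.sense(); p=imaging.camera('wrist')
a=onz(p,(257,134),44,s);b=onz(p,(399,137),44,s);print(a,b,np.linalg.norm(a-b),(a+b)/2,'yaw',np.arctan2(-(b-a)[0]*-1,-(b-a)[1]))
A=rot(s['ee_rot']).as_matrix()
d=(a+b)/2-s['tool_pos']; print('tool d',A.T@d, 'toolx yaw',np.arctan2(A[1,0],A[0,0]))
```

```text
[447.3627285  88.5470049  44.       ] [459.09143467 -26.53916805  44.        ] 115.68227932921705 [453.22708158  31.00391842  44.        ] yaw 0.10156174060265784
tool d [ 66.88842277   5.68963432 219.77126458] toolx yaw 0.12173989381553924
```

```bash
python3 -m inch '[[[-1,0,0.1,0.52,0,0,0],[-1,0,0,0.52,0,0,0],[-1,0,0,0.52,0,0,0],[-1,0,0,0.52,0,0,0],[-1,0,0,0.52,0,0,0],[-1,0,0,0.53,0,0,0],[-1,0,0,0.53,0,0,0],[-1,0,0,0.53,0,0,0],[-1,0.3,0,0,0,0,0],[-1,0.3,0,0,0,0,0],[-1,0.3,0,0,0,0,0],[-1,0.2,0,0,0,0,0],[-1,0.2,0,0,0,0,0],[-1,0.2,0,0,0,0,0],[-1,0.2,0,0,0,0,0]]]'; python3 -m inch '[[[-1,0.2,0,0,0,0,0],[-1,0.2,0,0,0,0,0],[-1,0,0,0,0,0,0]]]'
```

```text
t: 4.9
tool_pos: [471.7, 33.9, 54.2]
ee_rot: [-0.0, 0.998, 0.06, -0.0]
contact_force: [-0.5, -1.6, -0.1]
opening: 0.8
grasp_force: 0.7
t: 5.2
tool_pos: [492.1, 36.4, 54.3]
ee_rot: [0.0, 0.998, 0.06, 0.0]
contact_force: [-0.4, 0.5, -0.3]
opening: 0.5
grasp_force: 0.0
```

```bash
python3 -m inch '[[[-1,0.1,0,0,0,0,0],[-1,0.1,0,0,0,0,0],[-1,0,0,0,0,0,0]]]'; python3 -m inch '[[[-1,0.1,0,0,0,0,0],[-1,0,0,0,0,0,0]]]';python3 -m inch '[[[-1,0.1,0,0,0,0,0],[-1,0,0,0,0,0,0]]]'
python3 - <<'E'
from h import *
p=imaging.camera('wrist'); q=imaging.camera('side')['img'][200:400,190:410]
cv2.imwrite('pics/w2.png',np.hstack([cv2.resize(p['img'],(400,300)),cv2.resize(q,(330,300))]))
E
```

```text
t: 5.5
tool_pos: [498.5, 37.4, 53.9]
ee_rot: [-0.0, 0.998, 0.06, -0.004]
contact_force: [-17.4, -5.2, 12.0]
opening: 0.4
grasp_force: 8.7
t: 5.7
tool_pos: [499.1, 37.6, 53.7]
ee_rot: [-0.0, 0.998, 0.061, -0.01]
contact_force: [-42.6, -13.5, 33.7]
opening: 0.4
grasp_force: 22.6
t: 5.9
tool_pos: [499.7, 37.7, 53.6]
ee_rot: [-0.0, 0.998, 0.061, -0.017]
contact_force: [-70.6, -22.2, 54.2]
opening: 0.3
grasp_force: 36.9
```

View pics/w2.png

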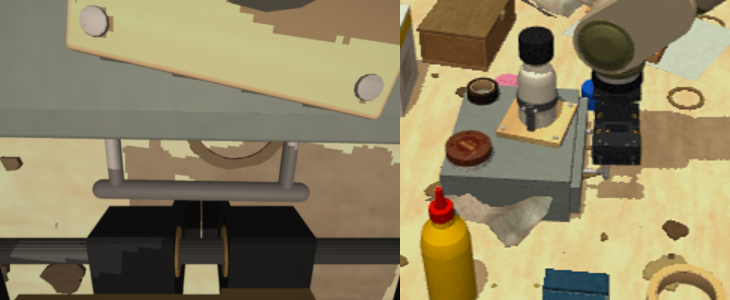

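Forces climbed against a stop at TCP x≈499. In the pictures the drawer front sits flush with the cabinet top edge. I'll back off, rise and check.

```bash
python3 -m inch '[[[-1,-0.2,0,0,0,0,0],[-1,-0.4,0,0,0,0,0],[-1,-0.4,0,0,0,0,0],[-1,-0.4,0,-0.4,0,0,0],[-1,-0.4,0,-0.6,0,0,0],[-1,-0.4,0,-0.6,0,0,0],[1,0,0,-0.7,0,0,0],[1,0,0,-0.7,0,0,0],[1,0,0,-0.7,0,0,0],[1,0,0,-0.7,0,0,0],[1,0,0,-0.7,0,0,0],[1,0,0,-0.6,0,0,0],[1,0,0,0,0,0,0]]]'
python3 - <<'E'
from h import *
s=ctrl.sense(); p=imaging.camera('wrist'); cv2.imwrite('pics/w3.png',p['img']); print(s['tool_pos'],s['ee_rot'])
for n in['kit_drawer0','kit','cap','bottle']:
  for r in masks_of(p,n)[:2]: print(n,r['conf'],r['box'])
E
```

```text
t: 7.3
tool_pos: [402.7, 25.4, 342.8]
ee_rot: [0.001, 0.998, 0.06, 0.004]
contact_force: [0.0, -1.0, -0.4]
opening: 54.7
grasp_force: 0.0
[402.70547838  25.42690901 342.81707423] [9.73062089e-04 9.98186616e-01 6.00784092e-02 3.62193452e-03]
kit_drawer0 0.64 [199.6, 21.5, 445.3, 96.2]
kit 0.79 [188.7, 0.2, 451.2, 92.2]
cap 0.87 [468.4, 33.4, 534.2, 94.2]
bottle 0.82 [311.5, 0.0, 395.2, 18.4]
```

View pics/w3.png

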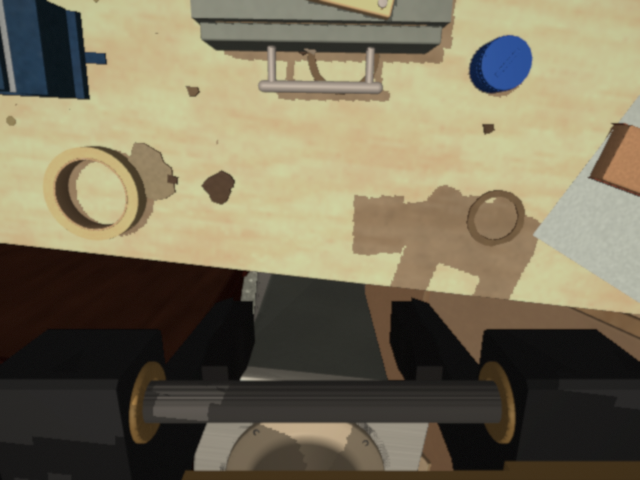

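Run:
```python
from h import *
s=ctrl.sense(); p=imaging.camera('wrist')
a=onz(p,(262,87.5),44,s);b=onz(p,(379,88.5),44,s);h=(a+b)/2;print(h,np.linalg.norm(a-b))
g=cv2.cvtColor(p['img'],cv2.COLOR_BGR2GRAY);print(g[5:100,250].tolist())
A=rot(s['ee_rot']).as_matrix(); print(A[:,2])
for v in(16,20,24,40): print(v,(onz(p,(321,v),80,s)-h)@A[:,0])
```

```text
[508.93236486  39.44554143  44.        ] 112.25475871786101
[135, 135, 135, 135, 135, 131, 114, 70, 44, 50, 66, 79, 95, 119, 127, 127, 128, 127, 127, 128, 128, 129, 129, 130, 130, 130, 129, 124, 109, 86, 57, 42, 40, 40, 40, 41, 42, 42, 43, 56, 88, 117, 125, 123, 121, 122, 122, 122, 127, 148, 178, 186, 188, 187, 188, 187, 186, 185, 184, 183, 183, 183, 183, 183, 184, 184, 184, 184, 184, 184, 184, 184, 184, 185, 185, 184, 184, 184, 184, 184, 184, 183, 184, 184, 185, 185, 185, 184, 185, 185, 186, 186, 187, 187, 187]
[-2.06116215e-03  5.62439687e-04 -9.99997718e-01]
16 53.28035881128454
20 50.29451410283496
24 47.29329600708487
40 35.13229042920679
```

The drawer is home: it hit a hard stop, and the handle at x≈509–514 matches the 511 expected from the cabinet's back edge. Now to the cap.

```bash
python3 -m inch '[[[1,0.47,0.03,0,0,0,0],[1,0.47,0.03,0,0,0,0],[1,0.47,0.03,0,0,0,0],[1,0.47,0.03,0,0,0,0],[1,0.47,0.03,0,0,0,0],[1,0.47,0.03,0,0,0,0],[1,0.47,0.03,0,0,0,0],[1,0.47,0.03,0,0,0,0],[1,0,0,0,0,0,0],[1,0,0,0,0,0,0]]]'
python3 - <<'E'
from h import *
s=ctrl.sense(); p=imaging.camera('wrist'); cv2.imwrite('pics/w4.png',p['img']); print(s['tool_pos'],s['ee_rot'])
A=rot(s['ee_rot']).as_matrix();print(np.arctan2(A[1,0],A[0,0]),A[:,2])
for r in masks_of(p,'cap')[:2]:
    b=r['box'];v,u=np.nonzero(r['mask']); print(r['conf'],b,onz(p,((b[0]+b[2])/2,(b[1]+b[3])/2),230,s),onz(p,(u.mean(),v.mean()),235,s))
print(proj(p,[628.8,34.1,240],s))
E
```

```text
t: 8.6
tool_pos: [589.5, 36.1, 338.2]
ee_rot: [-0.0, 0.998, 0.06, -0.001]
contact_force: [-0.1, 0.1, 0.2]
opening: 87.7
grasp_force: 0.0
[589.52515585  36.13464978 338.16005306] [-1.90999494e-04  9.98195316e-01  6.00427104e-02 -9.73386763e-04]
0.12015822957114188 [-1.96619647e-03  2.64420042e-04 -9.99998032e-01]
0.77 [444.6, 216.8, 499.9, 267.3] [608.77870901 -51.75132578 230.        ] [610.38571104 -49.10379036 235.        ]
0.68 [461.7, 66.6, 524.4, 122.1] [690.46456692 -44.10624969 230.        ] [689.65144228 -41.72595259 235.        ]
[333.28025609 194.14603536]
```

View pics/w4.png

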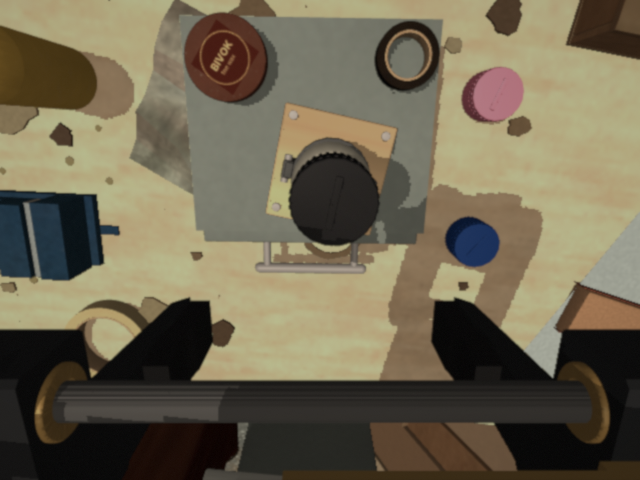

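The black cap's top face is centred at about (334,201), with columns 290–378 and its lower rim at row 244. The tin (226,57), black tape (407,55) and glue bottle lie clear of it, and the drawer looks flush.

Run:
```python
from h import *
s=ctrl.sense(); p=imaging.camera('wrist'); A=rot(s['ee_rot']).as_matrix()
P=[onz(p,uv,240,s) for uv in((334,201),(290,202),(378,202),(334,244))]
for x in P: print(x.round(1))
print(np.linalg.norm(P[1]-P[2])); c=(P[1]+P[2])/2
# ring samples: fit centre s.t. projected circle silhouette matches dark mask edge
from scipy.optimize import least_squares
g=p['img'].max(2); m=(g<60).astype(np.uint8); n,l,st,ce=cv2.connectedComponentsWithStats(m); k=l[205,320]; print(st[k])
def sil(x,z0=204+0,z1=240):
    t=np.linspace(0,6.28,60); pts=[proj(p,[x[0]+25*np.cos(a),x[1]+25*np.sin(a),z],s) for z in(z1,) for a in t]; q=np.array(pts); return q.min(0),q.max(0)
for x in(c[:2],[628.8,34.1]): print(x,sil(x))
print('tool d',A.T@(np.array([c[0],c[1],240])-s['tool_pos']))
```

```text
[624.7  33.1 240. ]
[621.2  57.2 240. ]
[627.    8.9 240. ]
[600.1  30.  240. ]
48.62554767979574
[ 290  152   90   92 6460]
[624.09911421  33.06175628] (array([288.77241719, 155.73981946]), array([379.27057252, 245.33263803]))
[628.8, 34.1] (array([287.71640585, 146.51705076]), array([378.77830779, 237.23344181]))
tool d [34.41035037  7.24227586 99.09710409]
```

```bash
python3 -m inch '[[[1,0.35,0.07,0,0,0,0],[1,0.35,0.07,0,0,0,0],[1,0,0,0.38,0,0,0],[1,0,0,0.38,0,0,0],[1,0,0,0.38,0,0,0],[1,0,0,0.38,0,0,0],[1,0,0,0.38,0,0,0],[1,0,0,0,0,0,0]]]'; python3 -m inch '[[[-1,0,0,0,0,0,0],[-1,0,0,0,0,0,0],[-1,0,0,0,0,0,0],[-1,0,0,0,0,0,0],[-1,0,0,0,0,0,0],[-1,0,0,0,0,0,0],[-1,0,0,0,0,0,0],[-1,0,0,0,0,0,0],[-1,0,0,0,0,0,0],[-1,0,0,0,0,0,0]]]'; python3 -c "
from h import *
print(ctrl.sense()['q'])"
```

```text
t: 9.55
tool_pos: [624.1, 33.4, 242.2]
ee_rot: [-0.0, 0.998, 0.06, -0.002]
contact_force: [0.8, 0.2, -0.4]
opening: 88.4
grasp_force: 0.0
t: 10.55
tool_pos: [625.4, 33.5, 244.5]
ee_rot: [-0.0, 0.998, 0.06, 0.0]
contact_force: [-0.7, 2.0, 4.4]
opening: 49.1
grasp_force: 30.0
[-1.33383476e-01  5.53101361e-01  1.19211578e+00  2.77262070e-04
  1.39593177e+00  1.31725077e+00]
```

Gripped at 49 mm (cap 50). Pressing in steps.

```bash
for i in 1 2 3; do python3 -m inch '[[[-1,0,0,0.05,0,0,0],[-1,0,0,0.03,0,0,0],[-1,0,0,0,0,0,0]]]' | egrep 'pos|force|opening'; done
```

```text
tool_pos: [625.4, 33.5, 241.0]
contact_force: [-2.1, 2.0, 9.4]
opening: 49.1
grasp_force: 30.0
tool_pos: [625.4, 33.5, 237.5]
contact_force: [-2.9, 1.8, 11.0]
opening: 49.0
grasp_force: 30.0
tool_pos: [625.4, 33.5, 235.4]
contact_force: [-8.7, 2.4, 20.9]
opening: 49.3
grasp_force: 30.0
```

```bash
python3 -m inch '[[[-1,0,0,-0.02,0,0,0],[-1,0,0,0,0,0,-0.06],[-1,0,0,0,0,0,-0.06],[-1,0,0,0,0,0,-0.06],[-1,0,0,0,0,0,-0.06],[-1,0,0,0,0,0,0]]]';python3 -c "
from h import *
s=ctrl.sense();print(s['wrist_torque'],s['q'])"
```

```text
t: 12.05
tool_pos: [626.1, 33.3, 235.4]
ee_rot: [0.001, 0.969, 0.247, 0.002]
contact_force: [-0.7, 1.6, 12.6]
opening: 49.1
grasp_force: 30.0
[0.26727531 0.08452172 0.063877  ] [-1.33474613e-01  5.58665083e-01  1.20685971e+00  1.69403285e-04
  1.37145533e+00  9.37602048e-01]
```

```bash
python3 -m inch '[[[-1,0,0,0,0,0,-0.06],[-1,0,0,0,0,0,-0.06],[-1,0,0,0,0,0,-0.06],[-1,0,0,0,0,0,-0.06],[-1,0,0,0,0,0,-0.06],[-1,0,0,0,0,0,-0.06],[-1,0,0,0,0,0,-0.06],[-1,0,0,0,0,0,-0.06],[-1,0,0,0,0,0,-0.06],[-1,0,0,0,0,0,-0.06],[-1,0,0,0,0,0,-0.06],[-1,0,0,0,0,0,0]]]';python3 -c "
from h import *
s=ctrl.sense();p=imaging.camera('wrist');print(s['wrist_torque'],s['q']);cv2.imwrite('pics/w5.png',p['img'])"
```

```text
t: 13.25
tool_pos: [625.8, 34.0, 235.4]
ee_rot: [0.001, 0.719, 0.695, 0.002]
contact_force: [-1.7, 5.3, 14.7]
opening: 49.2
grasp_force: 30.0
[0.69712351 0.42928742 0.01885497] [-1.32886388e-01  5.58435635e-01  1.20715861e+00  1.25008726e-03
  1.37248310e+00 -9.91449863e-02]
```

View pics/w5.png

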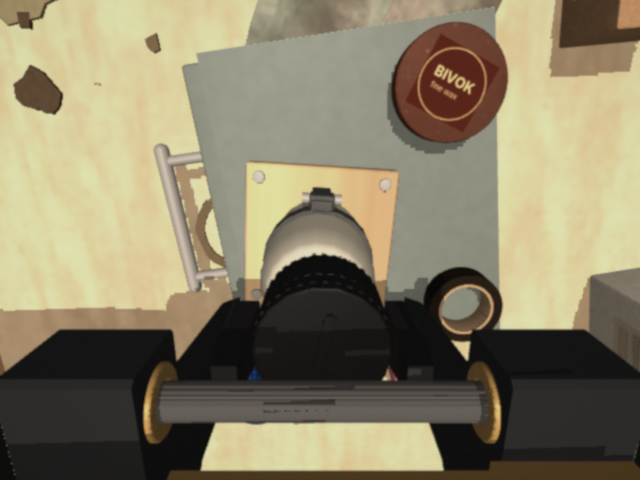

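The line on the cap's top at (325,335) kept its angle to the gripper, so the cap turned about 81° with it. Lifting.

```bash
python3 -m inch '[[[-1,0,0,-0.1,0,0,0],[-1,0,0,-0.1,0,0,0],[-1,0,0,-0.1,0,0,0],[-1,0,0,-0.1,0,0,0],[-1,0,0,0,0,0,0]]]'; python3 -m inch '[[[-1,0,0,-0.13,0,0,0],[-1,0,0,-0.13,0,0,0],[-1,0,0,-0.13,0,0,0],[-1,0,0,-0.13,0,0,0],[-1,0,0,-0.13,0,0,0],[-1,0,0,-0.13,0,0,0],[-1,0,0,-0.13,0,0,0],[-1,0,0,-0.1,0,0,0],[-1,0,0,0,0,0,0],[-1,0,0,0,0,0,0],[-1,0,0,0,0,0,0]]]'
python3 - <<'E'
from h import *
q=imaging.camera('side')['img'][180:380,190:410];p=imaging.camera('scene')['img'][150:350,210:430]
cv2.imwrite('pics/f.png',np.hstack([cv2.resize(x,(400,364)) for x in(p,q)]))
E
```

```text
t: 13.8
tool_pos: [625.3, 32.9, 253.3]
ee_rot: [0.0, 0.72, 0.694, -0.0]
contact_force: [0.0, 1.1, 0.1]
opening: 49.2
grasp_force: 30.0
t: 14.9
tool_pos: [625.2, 33.3, 303.3]
ee_rot: [-0.0, 0.72, 0.694, -0.0]
contact_force: [0.1, -0.3, -1.2]
opening: 49.1
grasp_force: 30.0
```

View pics/f.png

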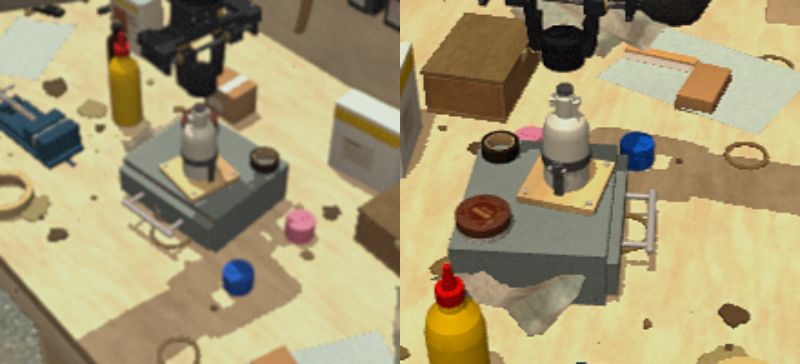

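Cap is off and held level, with its underside about 60 mm above its seat. The bottle neck is bare, the drawer is shut and the bystanders are in place.

```bash
python3 -c "
from h import *
print(ctrl.finish_job())"
```

```text
the job is handed in; nothing more can be done
None
```

I handed the job in at about 15 s: the drawer is pushed home, and the cap was pressed, twisted about 81° anticlockwise and lifted off. It is held level about 60 mm above its seat on the bottle, and the bystanders in view have not moved; the verdict was not reported back.

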